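Re-rack a row of microscopy items in reverse order

ROBOT

A 6-joint arm with a two-finger parallel gripper is mounted at the origin on a cart in front of the work surface, level with it; the furniture and walls round the work are solid. World frame = base frame: x ahead of the robot, y to its left, z up, the work surface at z = 0. Lengths are in m, angles in rad, forces in N, time in s.
With the tool pointing down it reaches from about 0.25 to 0.725 m from the base axis. Payload 9.7 kg.
Tool frame: the origin (TCP) lies between the finger pads; the fingertips stand 22 mm ahead of it and the grasp point (between the pads) lies 3 mm ahead of it; x points along the fingers, y is the direction in which the jaws open and shut, and the axes are right-handed (so a half turn about x gives the same grasp; the last joint's range is limited). The gripper opens to 85 mm and grips with 20 to 120 N. Pads are 22 mm wide; open, the fingers measure 114 mm over their backs; the gripper's body (76 mm by 85 mm) begins 54 mm behind the grasp point. The pads swing forward as they close: fully open they stand 13 mm farther back than shut.
Start: joints at [-1.245, 0.087, 0.176, 1.66, 0, 1.571], TCP at [0.176, -0.521, 0.253] pointing down, gripper open.
Joint ranges: [-3.13, 3.13], [-0.85, 1.81], [-1.15, 1.24], [-2.2, 2.28], [-1.44, 1.52], [-3.14, 3.14]. Speed limits (rad/s): [2.22, 2.22, 2.57, 3.14, 3.14, 3.14].

INTERFACE

Orientations are given as a unit quaternion [w, x, y, z].
In Python, from workcell import env gives the robot as it stands.
- The arm moves only by the shell command python3 -m crank 'ROWS' [OPENING]. ROWS is a JSON object of lists of equal length, an entry for each row: "translation": the shift along the tool's x, y, z in mm, a list of three; "roll": the turn about the tool's x in degrees. A call has 1 to 12 rows; each row shifts and turns the commanded pose from where the row before left it, along the tool's axes as they then stand; what a row does not reach is not made up. A row lasts 1/12 s, in which the tool goes at most 41.7 mm and 7.16 degrees, less where a joint would pass 70% of its speed; a pose out of reach is approached as far as the arm can. A call with a gripper value outside its range is refused whole. OPENING is the closure, from 0 (fully open) to 1 (shut), set as the call begins (- or left out, the last holds). The fingers move at their own pace and stop on an object; the grip force is fixed at half the most. Time passes only in rows, so rows that do not move let the fingers close. It gives the time, the measured TCP pose, the force and the opening at its end, in the units of the state.
- env.read_state(): the state, without advancing time (a new reading comes with each control period).
- env.grab_frame(name): name is "scene" or "top" or "wrist"; returns the picture (400x640x3 uint8, red, green, blue); there is no depth.
- env.camera_params(name): a dict with "fx", "fy", "cx", "cy" (pixels), "rvec" (rotation vector, rad) and "tvec" (3), from world to camera coordinates, as OpenCV has them; the wrist camera has in their place "hand_eye" (4x4, takes a point from camera to tool coordinates, whose origin is the TCP and whose axes are the tool frame's). Camera axes: x right, y down, z forward; pixel columns grow to the right and rows downward; lengths in m; the calibration is good to about 2 mm. A picture is of the moment at which its call begins: read the wrist's pose just before it. camera_params takes no time and is no camera call.
- env.hand_in(): hands the job in, once; it reports no verdict.
The state is a dict: "time_s": time; "qpos": joint angles; "qvel": joint speeds; "tau": joint torques, N m; "ee_pos": TCP position; "ee_rot": TCP orientation; "force": force on the tool from outside, world axes, zero at the start; "torque": the same for the moment, N m; "finger_gap": finger opening in m.
Only numpy, scipy, OpenCV 4.12 (cv2) and the standard library are available. Lean on these libraries where they do the work, as an engineer would, in place of code of your own. Each camera call takes 0.05 s, during which the arm holds its last target.

TASK

The four items in the loaded rack stand in the order they were used for setting up; for striking down they are wanted the other way round. Move all four to the empty rack, one in each bay, in reverse order: the item leftmost in the loaded rack goes to the rightmost bay of the empty rack, the second from the left to the second from the right, and so on (left and right as seen from the robot). Keep them upright, and leave every one standing on the floor of its bay, let go and still.

Things in the scene. Friction and masses are not known exactly. Their poses are not given: they have to be found in the camera images.
- loaded_rack: Grey rack with white lips, 82 x 342 mm, fixed; its y runs along it, to the robot's left within 9 degrees. Four bays 64 x 64 mm inside, centres at x = 0, y = +120, +40, -40, -120 mm; bay floor 6 mm above the bench, lips round the bays 5 mm wide, top 12 mm above the bench. Origin: centre of the underside. Holds the items at the start, each on a tan cork liner; nearer or farther one.
- empty_rack: Grey rack with white lips, 82 x 342 mm, fixed; its y runs along it, to the robot's left within 9 degrees. Four bays 64 x 64 mm inside, centres at x = 0, y = +120, +40, -40, -120 mm; bay floor 6 mm above the bench, lips round the bays 5 mm wide, top 12 mm above the bench. Origin: centre of the underside. Empty at the start, no liners; about 0.19 m behind or before the other.
- case_mid (a point): Round clear screw case with a wide black cap, with a microscope objective inside: body 36 mm across, cap 38 mm across (top 16 mm), 64 mm high, 0.13 kg. Its foot is 32 mm below this point. Best gripped across the row (along the rack's x); neighbours stand 80 mm away along the row. This point: on its axis, half-way up; z up.
- cube_mid (a point): Black cube-shaped filter holder with a round window on top, 34 x 34 mm and 35 mm high, 0.06 kg, within 12 degrees of square to the rack; side faces along its own x and y. Foot 17.5 mm below this point; grip near its top, clear of the bay's lips. Best gripped across the row (along the rack's x); neighbours stand 80 mm away along the row. This point: on its axis, half-way up; z up.
- tube_cap (a point): Slim tall tube with a wide screw cap, standing upright: wall and skirt 28 mm across, cap 34 mm across and 13 mm high, 113 mm high in all, 0.05 kg. This point: on its axis, half-way up the cap, 106.5 mm above its foot; z up. Grip it by the cap or just below, closing across the row (along the rack's x): it is too tall to take at mid-height.
- bottle_mid (a point): Wide amber bottle with a black screw cap: body 48 mm across and straight in its lower 55 mm, shoulder above, cap 31 mm across; 88 mm high, 0.16 kg. Its foot is 44 mm below this point. Best gripped across the row (along the rack's x); neighbours stand 80 mm away along the row. This point: on its axis, half-way up; z up.
- case_liner: Tan cork liner, 60 x 60 x 2 mm, fixed in the bay of the loaded rack where the objective case stands at the start: it stays and shows that bay. The item's foot is at first on top of it, 8 mm above the bench. Origin: centre of the underside.
- cube_liner: Tan cork liner, 60 x 60 x 2 mm, fixed in the bay of the loaded rack where the filter cube stands at the start: it stays and shows that bay. The item's foot is at first on top of it, 8 mm above the bench. Origin: centre of the underside.
- tube_liner: Tan cork liner, 60 x 60 x 2 mm, fixed in the bay of the loaded rack where the capped tube stands at the start: it stays and shows that bay. The item's foot is at first on top of it, 8 mm above the bench. Origin: centre of the underside.
- bottle_liner: Tan cork liner, 60 x 60 x 2 mm, fixed in the bay of the loaded rack where the amber bottle stands at the start: it stays and shows that bay. The item's foot is at first on top of it, 8 mm above the bench. Origin: centre of the underside.
Not all that is in view belongs to the job. Leave any pink look-alike of the part that bears bottle_mid alone.

How it is judged:
At the end, for the whole second after the job is handed in: Each item stands in the bay of the empty rack that mirrors its first bay (leftmost to rightmost and so on): axis within 19 mm of the bay centre along and across the rack, foot within 5 mm of the bay floor, upright within 0.15 rad, slower than 20 mm/s (((y of case_liner in the frame of loaded_rack between 0.1 and 0.14 m and y of case_mid in the frame of empty_rack between -0.139 and -0.101 m) or (y of case_liner in the frame of loaded_rack between 0.02 and 0.06 m and y of case_mid in the frame of empty_rack between -0.059 and -0.021 m) or (y of case_liner in the frame of loaded_rack between -0.06 and -0.02 m and y of case_mid in the frame of empty_rack between 0.021 and 0.059 m) or (y of case_liner in the frame of loaded_rack between -0.14 and -0.1 m and y of case_mid in the frame of empty_rack between 0.101 and 0.139 m)) and x of case_mid in the frame of empty_rack between -0.019 and 0.019 m and z of case_mid in the frame of empty_rack between 0.033 and 0.043 m and angle between each of case_mid, cube_mid, tube_cap, bottle_mid's own z axis and vertical below 0.15 rad and linear speed of each of case, cube, tube, bottle below 0.02 m/s and ((y of cube_liner in the frame of loaded_rack between 0.1 and 0.14 m and y of cube_mid in the frame of empty_rack between -0.139 and -0.101 m) or (y of cube_liner in the frame of loaded_rack between 0.02 and 0.06 m and y of cube_mid in the frame of empty_rack between -0.059 and -0.021 m) or (y of cube_liner in the frame of loaded_rack between -0.06 and -0.02 m and y of cube_mid in the frame of empty_rack between 0.021 and 0.059 m) or (y of cube_liner in the frame of loaded_rack between -0.14 and -0.1 m and y of cube_mid in the frame of empty_rack between 0.101 and 0.139 m)) and x of cube_mid in the frame of empty_rack between -0.019 and 0.019 m and z of cube_mid in the frame of empty_rack between 0.0185 and 0.0285 m and ((y of tube_liner in the frame of loaded_rack between 0.1 and 0.14 m and y of tube_cap in the frame of empty_rack between -0.139 and -0.101 m) or (y of tube_liner in the frame of loaded_rack between 0.02 and 0.06 m and y of tube_cap in the frame of empty_rack between -0.059 and -0.021 m) or (y of tube_liner in the frame of loaded_rack between -0.06 and -0.02 m and y of tube_cap in the frame of empty_rack between 0.021 and 0.059 m) or (y of tube_liner in the frame of loaded_rack between -0.14 and -0.1 m and y of tube_cap in the frame of empty_rack between 0.101 and 0.139 m)) and x of tube_cap in the frame of empty_rack between -0.019 and 0.019 m and z of tube_cap in the frame of empty_rack between 0.1075 and 0.1175 m and ((y of bottle_liner in the frame of loaded_rack between 0.1 and 0.14 m and y of bottle_mid in the frame of empty_rack between -0.139 and -0.101 m) or (y of bottle_liner in the frame of loaded_rack between 0.02 and 0.06 m and y of bottle_mid in the frame of empty_rack between -0.059 and -0.021 m) or (y of bottle_liner in the frame of loaded_rack between -0.06 and -0.02 m and y of bottle_mid in the frame of empty_rack between 0.021 and 0.059 m) or (y of bottle_liner in the frame of loaded_rack between -0.14 and -0.1 m and y of bottle_mid in the frame of empty_rack between 0.101 and 0.139 m)) and x of bottle_mid in the frame of empty_rack between -0.019 and 0.019 m and z of bottle_mid in the frame of empty_rack between 0.045 and 0.055 m); the robot touches nothing.
It fails at once if an item is tipped over (more than 0.6 rad from upright) (angle between any of case_mid, cube_mid, tube_cap, bottle_mid's own z axis and vertical above 0.6 rad).
It also fails if it takes over 106 s, if anything falls off the work surface, if the arm or the gripper's body presses on something with over 40 N, if the wrist force passes 120 N, or if a joint passes its speed limit or range.

## Working session

There is one attempt and no reset: what is moved stays moved. The work goes in short steps, Python scripts to look and compute and a shell command to move; the robot and the scene stay as the last step left them, time stands still between calls to the robot, and variables do not carry over. Pictures are saved under pics/ and viewed, and the job is handed in when it is done.

```bash
ls; mkdir -p pics
python3 - <<'E'
from workcell import env
import cv2
s=env.read_state();print(s)
for n in("scene","top","wrist"):
    print(n,env.camera_params(n))
for n in("top","scene"):
    cv2.imwrite(f"pics/{n}0.png",env.grab_frame(n)[:,:,::-1])
E
```

```text
pics
{'time_s': 0.0, 'qpos': array([-1.24497850e+00,  8.74350745e-02,  1.75151455e-01,  1.65981405e+00,
       -1.29264874e-05,  1.57078326e+00]), 'qvel': array([-1.32802351e-03,  9.82023081e-04, -1.08954323e-04, -5.04507151e-04,
        3.82730338e-05,  2.10992862e-03]), 'tau': array([-3.74383353e-04, -5.20395041e+01,  4.64799678e+01,  1.65563315e-02,
        1.00593145e-04,  3.81311656e-05]), 'ee_pos': array([ 0.17597801, -0.5208734 ,  0.25260569]), 'ee_rot': array([-0.11423642, -0.69766442, -0.11514295,  0.69782268]), 'force': array([-0.03212612,  0.39733948, -0.05953929]), 'torque': array([-0.00292959, -0.03246832, -0.03968087]), 'finger_gap': 0.08536896194871588}
scene {'fx': 499.94171008356676, 'fy': 499.94171008356676, 'cx': 317.50884940341933, 'cy': 190.96578276049578, 'rvec': array([ 0.93711822, -2.16291869,  1.38799856]), 'tvec': array([0.31166612, 0.24505871, 0.81009005])}
top {'fx': 416.6390393552535, 'fy': 416.6390393552535, 'cx': 319.341835174286, 'cy': 199.90560463419266, 'rvec': array([ 2.16108461, -2.03461389,  0.22511809]), 'tvec': array([-0.03539995,  0.50364561,  0.94648899])}
wrist {'fx': 279.71649350011256, 'fy': 279.71649350011256, 'cx': 321.81365139170885, 'cy': 204.0744514065932, 'hand_eye': array([[ 1.07485977e-03, -2.59709921e-01,  9.65686078e-01,
        -1.21667680e-01],
       [ 9.99998467e-01, -1.05570326e-03, -1.39697026e-03,
        -5.75718143e-04],
       [ 1.38228498e-03,  9.65686099e-01,  2.59708388e-01,
        -6.61146784e-02],
       [ 0.00000000e+00,  0.00000000e+00,  0.00000000e+00,
         1.00000000e+00]])}
```

View pics/top0.png

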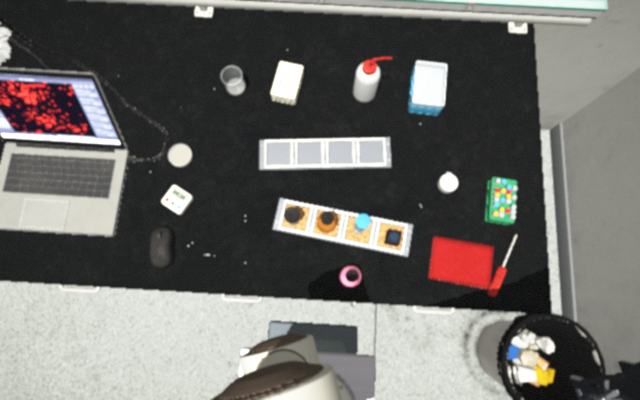

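View pics/scene0.png

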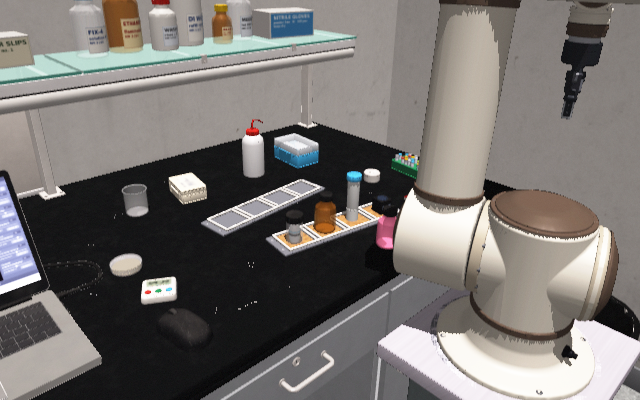

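The top view has the empty rack far at (325,153) and the loaded rack near at (343,226). From the left it holds the case (293,214), bottle (327,222), tube with the blue cap (362,222) and cube (393,237). The pink look-alike stands at (350,276), so I'll leave it alone. Next, an enlarged crop.

Run:
```python
import cv2
im=cv2.imread("pics/top0.png")
cv2.imwrite("pics/crop_top.png",cv2.resize(im[125:295,250:425],None,fx=4.5,fy=3.5 if 0 else 3.5,interpolation=cv2.INTER_CUBIC) if 0 else cv2.resize(im[128:262,252:420],None,fx=4.4,fy=4.4,interpolation=cv2.INTER_CUBIC))
im=cv2.imread("pics/scene0.png")
cv2.imwrite("pics/crop_scene.png",cv2.resize(im[160:260,200:400],None,fx=4,fy=4,interpolation=cv2.INTER_CUBIC))
```

```text
(no output)
```

View pics/crop_top.png

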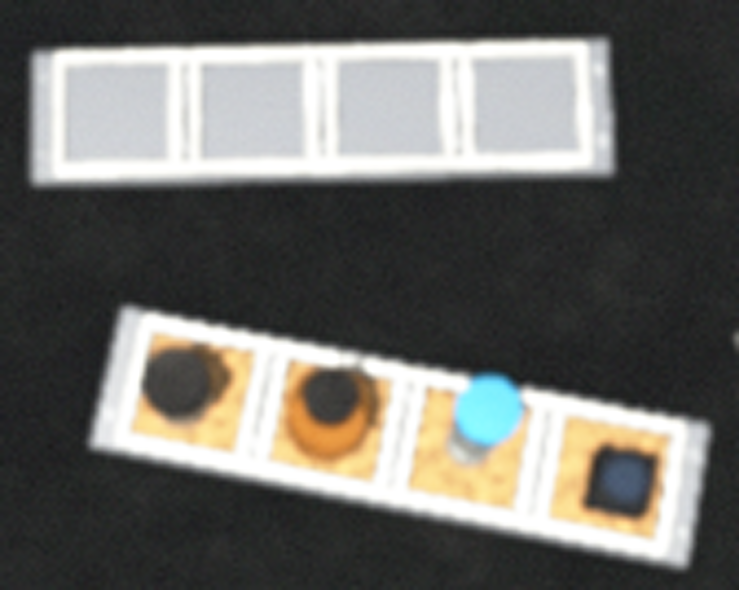

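View pics/crop_scene.png

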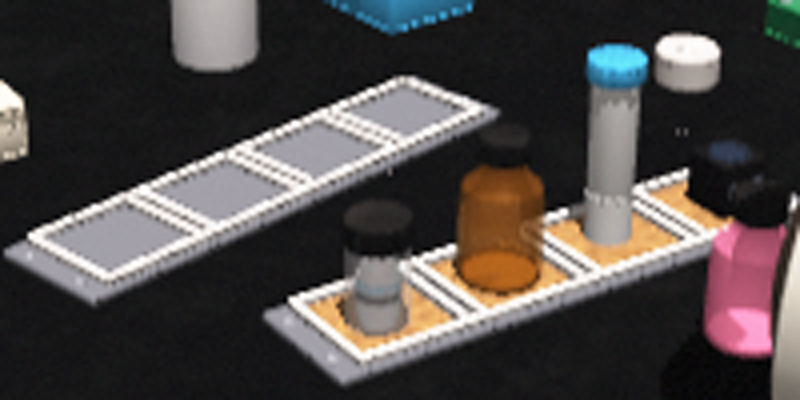

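```bash
cat > h.py <<'E'
import numpy as np,cv2
from workcell import env
def cam(n):
    p=env.camera_params(n);K=np.array([[p['fx'],0,p['cx']],[0,p['fy'],p['cy']],[0,0,1]]);R=cv2.Rodrigues(p['rvec'])[0]
    return K,R,np.array(p['tvec'])
def back(n,uv,z):
    K,R,t=cam(n);d=R.T@np.linalg.inv(K)@np.array([uv[0],uv[1],1.]);c=-R.T@t
    return c+d*(z-c[2])/d[2]
def proj(n,P):
    K,R,t=cam(n);q=K@(R@np.array(P)+t);return q[:2]/q[2]
E
python3 - <<'E'
from h import *
from scipy.optimize import least_squares
C=lambda p:(p[0]/4.4+252-.5+.11,p[1]/4.4+128-.5+.11)
hx,hy=.041,.171;lx,ly=.037,.157
D={"empty":([(32,50),(608,38),(614,173),(31,186)],[(52,50),(590,39),(594,166),(54,181)]),
"loaded":([(123,304),(710,424),(687,569),(90,449)],[(145,312),(688,420),(670,556),(128,446)])}
R={}
for k,(o,l) in D.items():
    W=[(back("top",C(p),.006),s) for p,s in zip(o,[(hx,hy),(hx,-hy),(-hx,-hy),(-hx,hy)])]+[(back("top",C(p),.012),s) for p,s in zip(l,[(lx,ly),(lx,-ly),(-lx,-ly),(-lx,ly)])]
    def f(v):
        c,s=np.cos(v[2]),np.sin(v[2])
        return np.concatenate([[v[0]+c*a-s*b-w[0],v[1]+s*a+c*b-w[1]] for w,(a,b) in W])
    r=least_squares(f,[.5,0,0]);print(k,r.x,np.degrees(r.x[2]),np.abs(r.fun*1000).round(1));R[k]=r.x
    c,s=np.cos(r.x[2]),np.sin(r.x[2])
    for y in(.12,.04,-.04,-.12):print((r.x[0]-s*y).round(4),(r.x[1]+c*y).round(4))
v=R["loaded"];c,s=np.cos(v[2]),np.sin(v[2])
for n,p,z in[("case",(180,383),.072),("bottle",(331,395),.096),("tube",(488,410),.121),("cube",(627,480),.043)]:
    w=back("top",C(p),z);d=w[:2]-v[:2];print(n,w.round(4),"rack",(c*d[0]+s*d[1]).round(4),(-s*d[0]+c*d[1]).round(4))
K,Rr,t=cam("top");print("cam",-Rr.T@t)
E
```

```text
empty [ 0.64205605 -0.01064085  0.08309738] 4.761129222820637 [1.6 0.7 1.1 0.5 1.  0.9 0.9 0.3 2.8 2.1 2.6 2.6 2.2 0.7 4.  0.2]
0.6321 0.1089
0.6387 0.0292
0.6454 -0.0505
0.652 -0.1302
loaded [ 0.45212846 -0.06757338 -0.14014438] -8.029681733129514 [2.  1.1 0.  1.4 1.6 1.8 2.  1.4 2.6 0.7 2.4 0.6 1.5 0.8 1.9 6.2]
0.4689 0.0513
0.4577 -0.028
0.4465 -0.1072
0.4354 -0.1864
case [0.4621 0.0555 0.072 ] rack -0.0073 0.1233
bottle [ 0.456  -0.0253  0.096 ] rack -0.0021 0.0424
tube [ 0.4485 -0.1048  0.121 ] rack 0.0016 -0.0373
cube [ 0.4286 -0.1887  0.043 ] rack -0.0064 -0.1232
cam [ 0.28291962 -0.02155245  1.03452668]
```

```bash
cat >> h.py <<'E'
from scipy.spatial.transform import Rotation as Ro
def pose():
    s=env.read_state();q=s['ee_rot'];return np.array(s['ee_pos']),Ro.from_quat([q[1],q[2],q[3],q[0]]).as_matrix(),s
def go(t,yaw=None):
    p,R,s=pose()
    y=R[:,1];a=np.degrees(np.arctan2(y[1],y[0]))
    print("t",round(s['time_s'],2),"p",p.round(4),"jaw",round(a,2),"down",R[:,0].round(3),"gap",round(s['finger_gap'],4),"q6",s['qpos'].round(2))
    print(" shift now (mm)",(R.T@(np.array(t)-p)*1000).round(1))
    if yaw is not None:
        for y0 in(yaw,yaw+180):
            d=(y0-a+180)%360-180   # world z turn
            roll=-d  # tool x is down
            R2=R@Ro.from_euler('x',np.radians(roll)).as_matrix()
            print(" roll",round(roll,1),"then shift",(R2.T@(np.array(t)-p)*1000).round(1))
E
python3 - <<'E'
from h import *
p,R,s=pose();print(R.round(3))
go([.4286,-.1887,.20],-8)
for n,P in [("cube",[.4286,-.1887,.043]),("tube",[.4485,-.1048,.121]),("bottle",[.456,-.0253,.096]),("case",[.4621,.0555,.072]),("e0",[.6321,.1089,.006]),("e3",[.652,-.1302,.006])]:
    u=proj("scene",P);print(n,u.round(1),((u-[200,160])*4).round())
E
```

```text
[[-0.     0.32  -0.947]
 [ 0.001 -0.947 -0.32 ]
 [-1.    -0.001 -0.   ]]
t 0.1 p [ 0.176  -0.5209  0.2527] jaw -71.33 down [-0.     0.001 -1.   ] gap 0.0856 q6 [-1.25  0.09  0.18  1.66  0.    1.57]
 shift now (mm) [  53.  -233.8 -345.7]
 roll -63.3 then shift [  53.   204.  -364.1]
 roll 116.7 then shift [  53.  -204.   364.1]
cube [381.1 197.8] [725. 151.]
tube [352.8 174.3] [611.  57.]
bottle [324.8 193.5] [499. 134.]
case [294.9 214. ] [379. 216.]
e0 [228.1 220.8] [113. 243.]
e3 [299.7 189. ] [399. 116.]
```

```bash
python3 -m crank '{"translation":[[0,0,0],[0,0,0],[0,0,0],[0,0,0],[0,0,0],[0,0,0],[0,0,0],[0,0,0],[0,0,0]],"roll":[-7,-7,-7,-7,-7,-7,-7,-7,-7]}' 0; python3 -m crank '{"translation":[[3,10,-20],[5,19,-34],[5,19,-34],[5,19,-34],[5,19,-34],[5,19,-34],[5,19,-34],[5,19,-34],[5,19,-34],[5,19,-34],[5,19,-34],[0,4,-4]],"roll":[0,0,0,0,0,0,0,0,0,0,0,0]}' 0; python3 -c "
from h import *
go([.4286,-.1887,.2],-8)
cv2.imwrite('pics/w1.png',env.grab_frame('wrist')[:,:,::-1])"
```

```text
time_s: 0.85
ee_pos: [0.176, -0.5209, 0.2528]
ee_rot: [0.464, 0.534, 0.464, -0.533]
force: [-0.3, 0.5, 0.1]
finger_gap: 0.0857
time_s: 1.85
ee_pos: [0.4326, -0.1862, 0.1989]
ee_rot: [0.463, 0.534, 0.464, -0.534]
force: [-0.9, -0.6, 0.2]
finger_gap: 0.0854
t 1.85 p [ 0.4326 -0.1862  0.1989] jaw -8.09 down [-0.001  0.002 -1.   ] gap 0.0854 q6 [-0.41 -0.11 -0.13  1.56  0.    1.3 ]
 shift now (mm) [-1.1 -3.6  3. ]
 roll -0.1 then shift [-1.1 -3.6  3. ]
 roll 179.9 then shift [-1.1  3.6 -3. ]
```

View pics/w1.png

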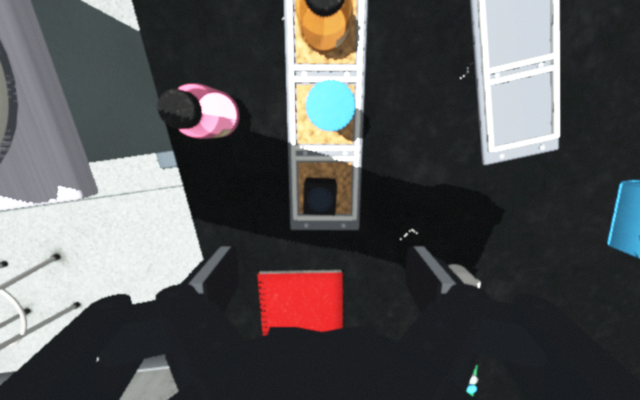

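```bash
cat >> h.py <<'E'
def wback(uv,z):
    p,R,s=pose();c=env.camera_params("wrist");H=np.array(c['hand_eye'])
    d=np.array([(uv[0]-c['cx'])/c['fx'],(uv[1]-c['cy'])/c['fy'],1.])
    d=R@H[:3,:3]@d;o=p+R@H[:3,3];return o+d*(z-o[2])/d[2]
E
python3 -c "
import cv2
im=cv2.imread('pics/w1.png');cv2.imwrite('pics/w1c.png',cv2.resize(im[70:240,270:380],None,fx=3.5,fy=3.5,interpolation=cv2.INTER_CUBIC))"
```

```text
(no output)
```

View pics/w1c.png

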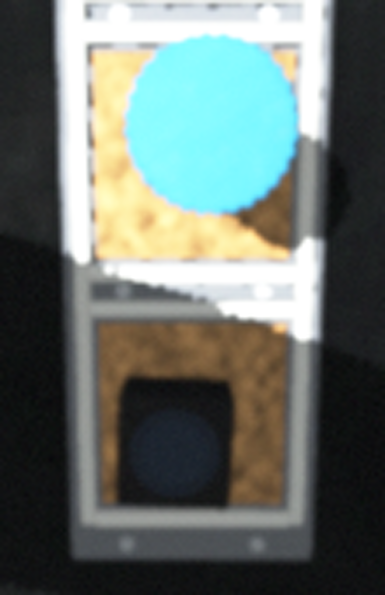

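```bash
python3 -c "
from h import *
w=wback((319.9,199),.043);print(w);print(wback((330.7,104.7),.121))
go([w[0],w[1],.04],-8)"
```

```text
[ 0.42971569 -0.18994845  0.043     ]
[ 0.44964162 -0.10684084  0.121     ]
t 1.9 p [ 0.4322 -0.1876  0.1993] jaw -8.07 down [-0.001  0.001 -1.   ] gap 0.0856 q6 [-0.41 -0.11 -0.13  1.56  0.    1.3 ]
 shift now (mm) [159.3  -2.    2.8]
 roll -0.1 then shift [159.3  -2.    2.8]
 roll 179.9 then shift [159.3   2.   -2.8]
```

The wrist and top views agree within 2 mm. I'll descend to the cube and grip it.

```bash
python3 -m crank '{"translation":[[10,-2,3],[20,0,0],[20,0,0],[20,0,0],[20,0,0],[20,0,0],[20,0,0],[12,0,0],[8,0,0],[5,0,0],[4,0,0],[0,0,0]],"roll":[0,0,0,0,0,0,0,0,0,0,0,0]}' 0; python3 -m crank '{"translation":[[0,0,0],[0,0,0],[0,0,0],[0,0,0],[0,0,0],[0,0,0],[0,0,0],[0,0,0],[0,0,0],[0,0,0],[0,0,0],[0,0,0]],"roll":[0,0,0,0,0,0,0,0,0,0,0,0]}' 1; python3 -c "
from h import *
go([.645,-.187,.15],4.8)
cv2.imwrite('pics/w2.png',env.grab_frame('wrist')[:,:,::-1])"
```

```text
time_s: 2.9
ee_pos: [0.4281, -0.1935, 0.0412]
ee_rot: [-0.462, -0.535, -0.462, 0.535]
force: [-0.1, 0.2, -0.4]
finger_gap: 0.0854
time_s: 3.9
ee_pos: [0.4287, -0.1933, 0.042]
ee_rot: [0.463, 0.535, 0.462, -0.535]
force: [-0.4, -0.0, 5.5]
finger_gap: 0.0329
t 3.9 p [ 0.4287 -0.1933  0.042 ] jaw -8.33 down [ 0.001 -0.001 -1.   ] gap 0.0329 q6 [-0.42 -0.08 -0.4   1.25  0.    1.29]
 shift now (mm) [-107.7  213.2  -37.5]
 roll -13.1 then shift [-107.7  216.2   11.9]
 roll 166.9 then shift [-107.7 -216.2  -11.9]
```

View pics/w2.png

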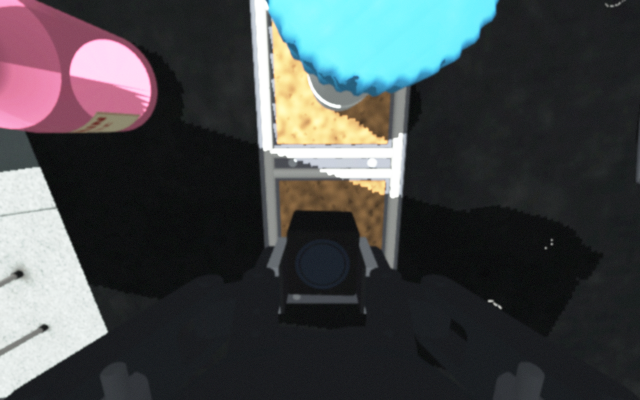

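The cube is held (gap 33 mm). I'll lift it, then carry it forward to the empty rack row.

```bash
python3 -m crank '{"translation":[[-5,0,0],[-10,0,0],[-15,0,0],[-20,0,0],[-20,0,0],[-20,0,0],[-20,0,0],[-10,0,0]],"roll":[0,0,0,0,0,0,0,0]}' 1; python3 -m crank '{"translation":[[0,10,-1],[0,20,-3],[0,20,-3],[0,20,-3],[0,20,-3],[0,20,-3],[0,20,-4],[0,20,-4],[0,20,-4],[0,20,-4],[0,16,-4],[0,8,-2]],"roll":[0,0,0,0,0,0,0,0,0,0,0,0]}' 1;  python3 -c "
from h import *
go([.632,.1089,.16],4.8)
"
```

```text
time_s: 4.62
ee_pos: [0.4288, -0.1934, 0.1644]
ee_rot: [0.463, 0.535, 0.461, -0.535]
force: [1.0, -0.5, -0.5]
finger_gap: 0.0331
time_s: 5.62
ee_pos: [0.6473, -0.186, 0.1586]
ee_rot: [-0.462, -0.535, -0.463, 0.535]
force: [0.5, -0.0, -0.1]
finger_gap: 0.0328
t 5.62 p [ 0.6473 -0.186   0.1586] jaw -8.3 down [-0.002  0.001 -1.   ] gap 0.0328 q6 [-0.28  0.38  0.34  1.53  0.    1.44]
 shift now (mm) [  -1.1  -57.7 -289.6]
 roll -13.1 then shift [  -1.1    9.4 -295.1]
 roll 166.9 then shift [ -1.1  -9.4 295.1]
```

```bash
python3 -m crank '{"translation":[[0,0,0],[0,0,0],[0,1,-15],[0,1,-32],[0,1,-32],[0,1,-32],[0,1,-32],[0,1,-32],[0,1,-32],[0,1,-32],[0,1,-32],[0,0,-20]],"roll":[-6.5,-6.5,0,0,0,0,0,0,0,0,0,0]}' 1; python3 -c "
from h import *
go([.632,.1089,.041],4.8)
cv2.imwrite('pics/w3.png',env.grab_frame('wrist')[:,:,::-1])
"
```

```text
time_s: 6.62
ee_pos: [0.6302, 0.108, 0.16]
ee_rot: [0.519, 0.479, 0.52, -0.48]
force: [0.5, 0.1, -1.3]
finger_gap: 0.0328
t 6.62 p [0.6302 0.108  0.16  ] jaw 4.62 down [-0.001  0.001 -1.   ] gap 0.0328 q6 [0.17 0.29 0.23 1.51 0.   1.66]
 shift now (mm) [119.    2.   -0.7]
 roll -0.2 then shift [119.    2.   -0.7]
 roll 179.8 then shift [119.   -2.    0.7]
```

View pics/w3.png

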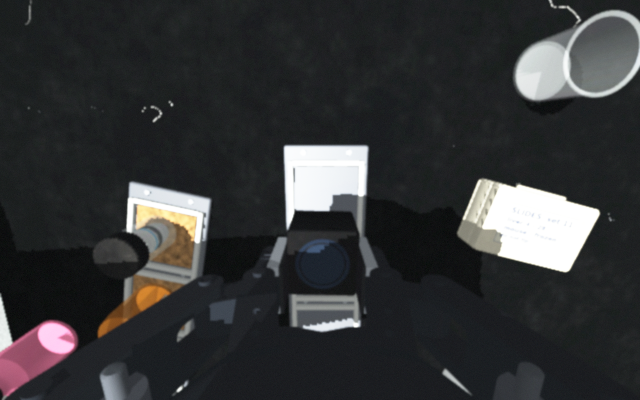

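```bash
python3 -m crank '{"translation":[[10,2,2],[20,0,0],[20,0,0],[20,0,0],[20,0,0],[12,0,0],[7,0,0],[4,0,0],[3,0,0],[2,0,0],[0,0,0]],"roll":[0,0,0,0,0,0,0,0,0,0,0]}' 1; python3 -c "
from h import *
go([.632,.1089,.040],4.8)
cv2.imwrite('pics/w4.png',env.grab_frame('wrist')[:,:,::-1])
"
```

```text
time_s: 7.58
ee_pos: [0.6333, 0.1024, 0.0437]
ee_rot: [0.52, 0.48, 0.52, -0.479]
force: [0.7, 0.4, -1.2]
finger_gap: 0.0333
t 7.58 p [0.6333 0.1024 0.0437] jaw 4.65 down [ 0.001  0.    -1.   ] gap 0.0333 q6 [ 0.16  0.32  0.04  1.29 -0.    1.65]
 shift now (mm) [ 3.7 -0.7 -6.6]
 roll -0.1 then shift [ 3.7 -0.7 -6.6]
 roll 179.9 then shift [3.7 0.7 6.6]
```

View pics/w4.png

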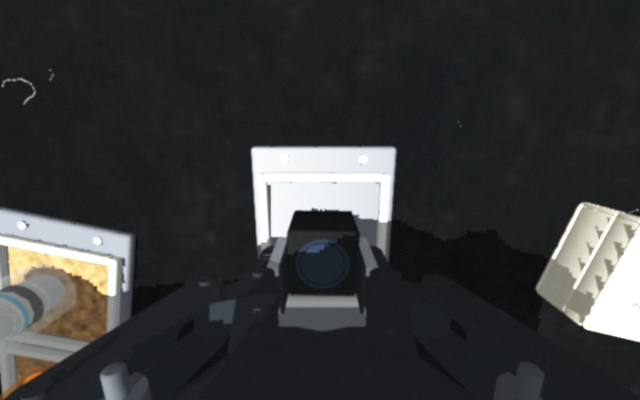

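```bash
python3 -m crank '{"translation":[[1,0,-3],[1,0,0],[1,0,0],[1,0,0],[0,0,0],[0,0,0]],"roll":[0,0,0,0,0,0]}' 1; python3 -c "
from h import *
go([.632,.1089,.040],4.8)
cv2.imwrite('pics/s5.png',cv2.resize(env.grab_frame('scene')[150:260,190:400,::-1],None,fx=3.5,fy=3.5))
"
```

```text
time_s: 8.13
ee_pos: [0.6328, 0.1056, 0.0401]
ee_rot: [0.52, 0.479, 0.52, -0.479]
force: [-1.7, 0.9, 6.0]
finger_gap: 0.0327
t 8.13 p [0.6328 0.1056 0.0401] jaw 4.68 down [ 0.001  0.    -1.   ] gap 0.0327 q6 [0.17 0.32 0.04 1.29 0.   1.65]
 shift now (mm) [ 0.1 -0.6 -3.4]
 roll -0.1 then shift [ 0.1 -0.6 -3.4]
 roll 179.9 then shift [0.1 0.6 3.4]
```

View pics/s5.png

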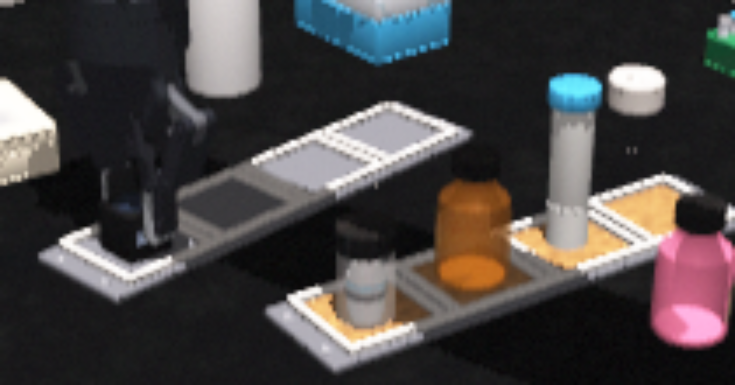

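Contact shows 6 N. I'll release and rise, and work out the move to the tube.

```bash
python3 -m crank '{"translation":[[0,0,0],[0,0,0],[0,0,0],[0,0,0],[0,0,0],[0,0,0],[0,0,0],[0,0,0]],"roll":[0,0,0,0,0,0,0,0]}' 0;python3 -m crank '{"translation":[[-5,0,0],[-15,0,0],[-20,0,0],[-25,0,0],[-25,0,0],[-25,0,0],[-25,0,0],[-15,0,0],[-5,0,0]],"roll":[0,0,0,0,0,0,0,0,0]}' 0; python3 -c "
from h import *
go([.449,-.106,.2],-8)
cv2.imwrite('pics/w6.png',env.grab_frame('wrist')[:,:,::-1])
"
```

```text
time_s: 8.85
ee_pos: [0.6327, 0.1053, 0.0392]
ee_rot: [0.52, 0.479, 0.52, -0.479]
force: [-0.8, -0.1, 0.5]
finger_gap: 0.0856
time_s: 9.6
ee_pos: [0.6335, 0.1055, 0.203]
ee_rot: [0.521, 0.481, 0.519, -0.478]
force: [0.6, 0.2, 0.8]
finger_gap: 0.0853
t 9.6 p [0.6335 0.1055 0.203 ] jaw 4.67 down [ 0.005  0.001 -1.   ] gap 0.0853 q6 [ 0.17  0.3   0.32  1.59 -0.    1.65]
 shift now (mm) [   2.  -201.1  195.8]
 roll 12.7 then shift [   2.  -153.3  235.1]
 roll -167.3 then shift [   2.   153.3 -235.1]
```

View pics/w6.png

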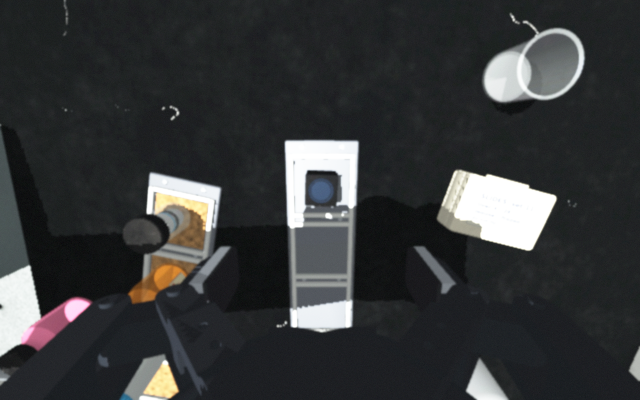

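The cube stands centred in the leftmost bay, at pixel (322,188). Next, the tube.

```bash
python3 -m crank '{"translation":[[0,0,0],[0,0,0],[0,-10,15],[0,-18,28],[0,-18,28],[0,-18,28],[0,-18,28],[0,-18,28],[0,-18,28],[0,-18,28],[0,-12,18],[0,-3,5]],"roll":[6.3,6.4,0,0,0,0,0,0,0,0,0,0]}' 0; python3 -c "
from h import *
print(wback((319.7,188),.041) if 0 else '')
go([.449,-.106,.1175],-8)
cv2.imwrite('pics/w7.png',env.grab_frame('wrist')[:,:,::-1])
"
```

```text
time_s: 10.65
ee_pos: [0.4482, -0.107, 0.1984]
ee_rot: [-0.463, -0.534, -0.463, 0.535]
force: [-0.1, 0.0, 0.5]
finger_gap: 0.0857

t 10.65 p [ 0.4482 -0.107   0.1984] jaw -8.16 down [-0.001 -0.    -1.   ] gap 0.0857 q6 [-0.23 -0.14 -0.15  1.56 -0.    1.48]
 shift now (mm) [80.9  0.7 -1.1]
 roll -0.2 then shift [80.9  0.8 -1.1]
 roll 179.8 then shift [80.9 -0.8  1.1]
```

View pics/w7.png

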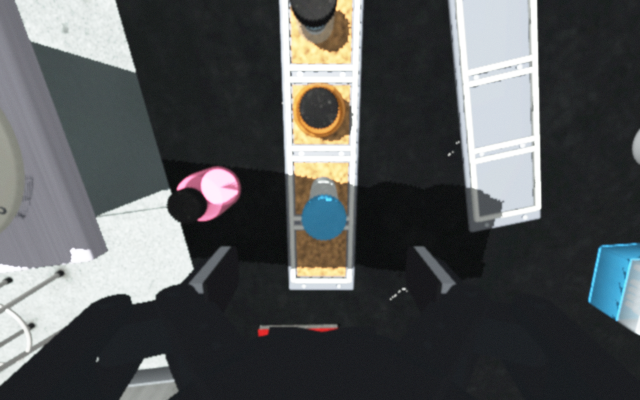

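The tube cap is at (323,217), centred between the jaws. I'll descend and grip.

```bash
python3 -c "
from h import *
print(wback((323.5,217),.121))"; python3 -m crank '{"translation":[[5,1,-2],[15,0,-1],[18,0,0],[18,0,0],[12,0,0],[7,0,0],[4,0,0],[2,0,0],[0,0,0]],"roll":[0,0,0,0,0,0,0,0,0]}' 0; python3 -m crank '{"translation":[[0,0,0],[0,0,0],[0,0,0],[0,0,0],[0,0,0],[0,0,0],[0,0,0],[0,0,0],[0,0,0],[0,0,0],[0,0,0],[0,0,0]],"roll":[0,0,0,0,0,0,0,0,0,0,0,0]}' 1; python3 -c "
from h import *
go([.645,-.11,.23],4.8)
cv2.imwrite('pics/w8.png',env.grab_frame('wrist')[:,:,::-1])
"
```

```text
[ 0.45036002 -0.10387257  0.121     ]
time_s: 11.45
ee_pos: [0.4521, -0.1022, 0.1184]
ee_rot: [0.464, 0.534, 0.464, -0.534]
force: [0.2, -0.7, 0.7]
finger_gap: 0.0854
time_s: 12.45
ee_pos: [0.4521, -0.1025, 0.1189]
ee_rot: [0.464, 0.534, 0.463, -0.534]
force: [-1.3, 0.6, 5.2]
finger_gap: 0.0317
t 12.45 p [ 0.4521 -0.1025  0.1189] jaw -8.04 down [ 0.001 -0.    -1.   ] gap 0.0317 q6 [-0.22 -0.13 -0.3   1.4  -0.    1.49]
 shift now (mm) [-110.9  192.2  -19.6]
 roll -12.8 then shift [-110.9  191.7   23.6]
 roll 167.2 then shift [-110.9 -191.7  -23.6]
```

View pics/w8.png

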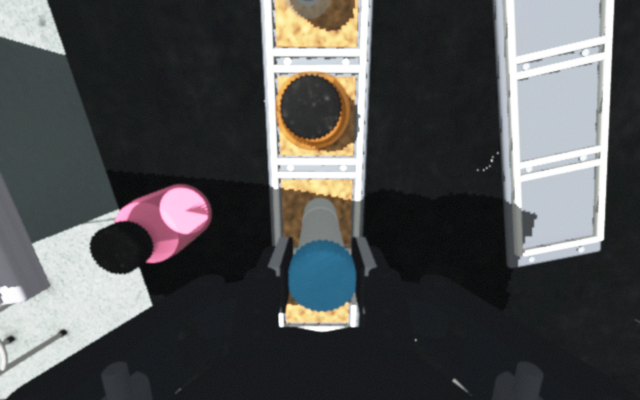

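```bash
python3 -m crank '{"translation":[[-4,0,0],[-8,0,0],[-15,0,0],[-20,0,0],[-20,0,0],[-20,0,0],[-10,0,0],[-3,0,0],[0,0,0]],"roll":[0,0,0,0,0,0,0,0,0]}' 1; python3 -m crank '{"translation":[[0,0,0],[0,0,0],[0,0,0]],"roll":[-4.3,-4.3,-4.2]}' 1; python3 -c "
from h import *
go([.6387,.0292,.23],4.8)
"
```

```text
time_s: 13.25
ee_pos: [0.4521, -0.1025, 0.2187]
ee_rot: [0.464, 0.534, 0.464, -0.534]
force: [-0.3, 0.2, -0.8]
finger_gap: 0.0323
time_s: 13.5
ee_pos: [0.4514, -0.1023, 0.2168]
ee_rot: [0.521, 0.477, 0.522, -0.478]
force: [0.2, 0.3, -0.2]
finger_gap: 0.0324
t 13.5 p [ 0.4514 -0.1023  0.2168] jaw 4.98 down [-0.002  0.    -1.   ] gap 0.0324 q6 [-0.22 -0.13 -0.11  1.59  0.    1.26]
 shift now (mm) [ -13.6  197.9 -114.8]
 roll 0.2 then shift [ -13.6  197.6 -115.4]
 roll -179.8 then shift [ -13.6 -197.6  115.4]
```

```bash
python3 -m crank '{"translation":[[0,8,-4],[0,14,-8],[0,22,-13],[0,24,-14],[0,24,-14],[0,24,-14],[0,24,-14],[0,24,-14],[0,18,-11],[0,11,-6],[0,5,-3],[0,0,0]],"roll":[0,0,0,0,0,0,0,0,0,0,0,0]}' 1; python3 -c "
from h import *
go([.6387,.0302,.117],4.8)
cv2.imwrite('pics/w9.png',env.grab_frame('wrist')[:,:,::-1])
"
```

```text
time_s: 14.5
ee_pos: [0.6402, 0.0297, 0.2164]
ee_rot: [0.52, 0.478, 0.521, -0.479]
force: [0.7, 0.1, -0.2]
finger_gap: 0.0322
t 14.5 p [0.6402 0.0297 0.2164] jaw 4.73 down [-0.002 -0.    -1.   ] gap 0.0322 q6 [0.05 0.3  0.36 1.62 0.   1.53]
 shift now (mm) [99.4 -1.2 -0.7]
 roll -0.1 then shift [99.4 -1.2 -0.7]
 roll 179.9 then shift [99.4  1.2  0.7]
```

View pics/w9.png

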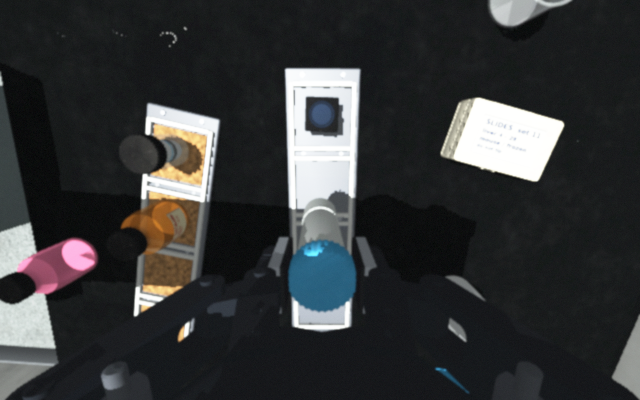

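```bash
python3 -m crank '{"translation":[[6,-1,0],[14,0,-1],[18,0,-1],[18,0,0],[16,0,0],[11,0,0],[6,0,0],[4,0,0],[3,0,0],[2,0,0],[0,0,0]],"roll":[0,0,0,0,0,0,0,0,0,0,0]}' 1; python3 -c "
from h import *
go([.6387,.0302,.1168],4.8)
cv2.imwrite('pics/s10.png',cv2.resize(env.grab_frame('scene')[150:260,190:400,::-1],None,fx=3.5,fy=3.5))
"
```

```text
time_s: 15.47
ee_pos: [0.6386, 0.0305, 0.1206]
ee_rot: [0.52, 0.479, 0.52, -0.479]
force: [-0.2, 0.0, 0.7]
finger_gap: 0.032
t 15.47 p [0.6386 0.0305 0.1206] jaw 4.76 down [ 0.001 -0.    -1.   ] gap 0.032 q6 [ 0.05  0.29  0.15  1.43 -0.    1.54]
 shift now (mm) [3.8 0.1 0.3]
 roll -0.0 then shift [3.8 0.1 0.3]
 roll 180.0 then shift [ 3.8 -0.1 -0.3]
```

View pics/s10.png

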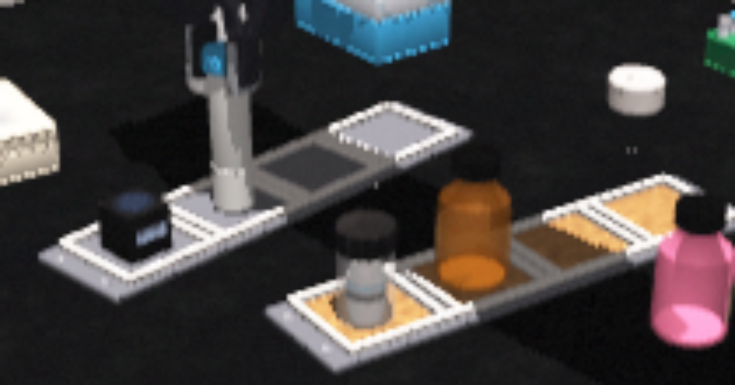

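```bash
python3 -m crank '{"translation":[[1,0,0],[1,0,0],[1,0,0],[1,0,0],[0,0,0],[0,0,0]],"roll":[0,0,0,0,0,0]}' 1; python3 -c "
from h import *
go([.6387,.0302,.1168],4.8)"
```

```text
time_s: 16.02
ee_pos: [0.6387, 0.0305, 0.117]
ee_rot: [0.521, 0.479, 0.52, -0.479]
force: [-1.1, 0.2, 5.2]
finger_gap: 0.0319
t 16.02 p [0.6387 0.0305 0.117 ] jaw 4.76 down [ 0.001  0.    -1.   ] gap 0.0319 q6 [ 0.05  0.29  0.15  1.43 -0.    1.54]
 shift now (mm) [ 0.2 -0.   0.3]
 roll -0.0 then shift [ 0.2 -0.   0.3]
 roll 180.0 then shift [ 0.2  0.  -0.3]
```

It has touched down (5 N). I'll release, rise, and aim for the bottle.

```bash
python3 -m crank '{"translation":[[0,0,0],[0,0,0],[0,0,0],[0,0,0],[0,0,0],[0,0,0],[0,0,0],[0,0,0]],"roll":[0,0,0,0,0,0,0,0]}' 0;python3 -m crank '{"translation":[[-3,0,0],[-8,0,0],[-15,0,0],[-20,0,0],[-20,0,0],[-12,0,0],[-5,0,0]],"roll":[0,0,0,0,0,0,0]}' 0; python3 -c "
from h import *
go([.457,-.026,.2],-8)
cv2.imwrite('pics/w11.png',env.grab_frame('wrist')[:,:,::-1])
"
```

```text
time_s: 16.68
ee_pos: [0.6385, 0.0306, 0.1163]
ee_rot: [0.52, 0.479, 0.52, -0.479]
force: [-0.4, -0.4, 0.5]
finger_gap: 0.0859
time_s: 17.27
ee_pos: [0.6392, 0.0306, 0.2026]
ee_rot: [0.521, 0.48, 0.519, -0.478]
force: [1.0, -0.5, -0.3]
finger_gap: 0.0855
t 17.27 p [0.6392 0.0306 0.2026] jaw 4.77 down [ 0.004  0.    -1.   ] gap 0.0855 q6 [0.05 0.29 0.31 1.59 0.   1.54]
 shift now (mm) [   1.8 -186.2   41.3]
 roll 12.8 then shift [   1.8 -172.5   81.4]
 roll -167.2 then shift [  1.8 172.5 -81.4]
```

View pics/w11.png

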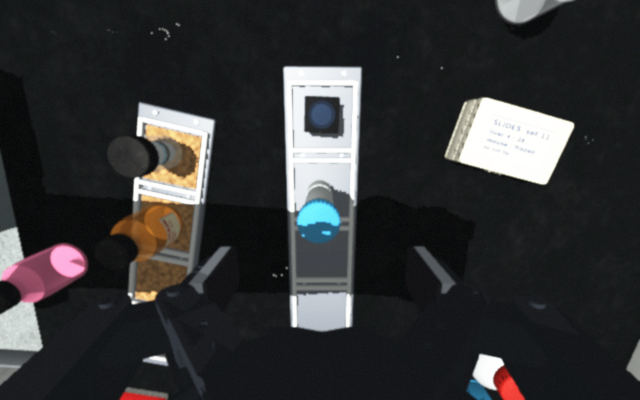

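The tube stands upright in the second bay from the left, at (318,220). Now the bottle.

```bash
python3 -m crank '{"translation":[[0,0,0],[0,0,0],[0,-8,4],[0,-18,8],[0,-24,11],[0,-26,13],[0,-26,13],[0,-26,13],[0,-24,10],[0,-13,6],[0,-7,3],[0,0,0]],"roll":[6.4,6.4,0,0,0,0,0,0,0,0,0,0]}' 0; python3 -c "
from h import *
go([.457,-.026,.053],-8)
cv2.imwrite('pics/w12.png',env.grab_frame('wrist')[:,:,::-1])
"
```

```text
time_s: 18.32
ee_pos: [0.4559, -0.0259, 0.1993]
ee_rot: [0.464, 0.534, 0.464, -0.534]
force: [0.4, -0.3, 0.5]
finger_gap: 0.0856
t 18.32 p [ 0.4559 -0.0259  0.1993] jaw -8.06 down [ 0. -0. -1.] gap 0.0856 q6 [-0.06 -0.15 -0.16  1.56 -0.    1.65]
 shift now (mm) [146.3   1.1  -0. ]
 roll -0.1 then shift [146.3   1.1  -0. ]
 roll 179.9 then shift [146.3  -1.1   0. ]
```

View pics/w12.png

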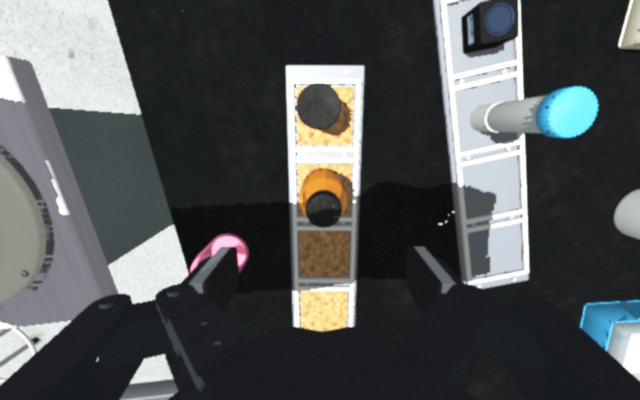

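```bash
python3 -c "
from h import *
print('pink',back('top',(349,276),.09),back('top',(350,275),.05))
print('bottle',wback((323.5,208),.096)); print('case',wback((318.5,106),.072))"
```

```text
pink [ 0.32738658 -0.08218869  0.09      ] [ 0.33170004 -0.08697654  0.05      ]
bottle [ 0.45862655 -0.0231998   0.096     ]
case [0.46619012 0.05903557 0.072     ]
```

```bash
python3 -m crank '{"translation":[[8,1,-2],[18,0,-1],[20,0,0],[20,0,0],[20,0,0],[20,0,0],[16,0,0],[11,0,0],[6,0,0],[4,0,0],[3,0,0],[0,0,0]],"roll":[0,0,0,0,0,0,0,0,0,0,0,0]}' 0; python3 -m crank '{"translation":[[0,0,0],[0,0,0],[0,0,0],[0,0,0],[0,0,0],[0,0,0],[0,0,0],[0,0,0],[0,0,0],[0,0,0],[0,0,0],[0,0,0]],"roll":[0,0,0,0,0,0,0,0,0,0,0,0]}' 1; python3 -c "
from h import *
go([.645,-.11,.23],4.8)
cv2.imwrite('pics/w13.png',env.grab_frame('wrist')[:,:,::-1])
"
```

```text
time_s: 19.37
ee_pos: [0.4585, -0.0227, 0.0533]
ee_rot: [0.464, 0.534, 0.464, -0.534]
force: [0.1, -0.1, 0.4]
finger_gap: 0.0851
time_s: 20.37
ee_pos: [0.4586, -0.0228, 0.0543]
ee_rot: [0.464, 0.534, 0.463, -0.533]
force: [-2.5, -0.3, 6.4]
finger_gap: 0.0453
t 20.37 p [ 0.4586 -0.0228  0.0543] jaw -8.04 down [ 0.001 -0.    -1.   ] gap 0.0453 q6 [-0.05 -0.12 -0.41  1.28 -0.    1.66]
 shift now (mm) [-175.5  197.    60.2]
 roll -12.8 then shift [-175.5  178.7  102.5]
 roll 167.2 then shift [-175.5 -178.7 -102.5]
```

View pics/w13.png

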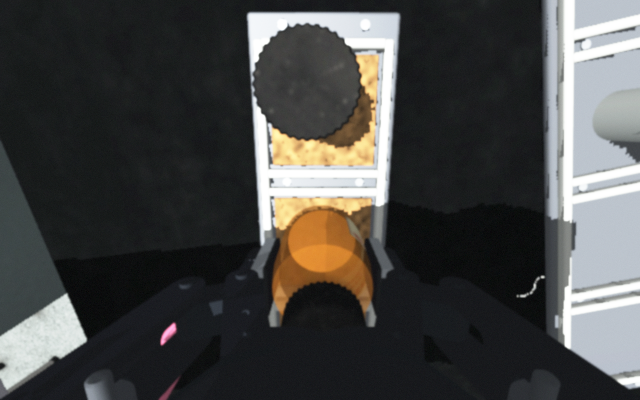

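```bash
python3 -m crank '{"translation":[[-4,0,0],[-8,0,0],[-15,0,0],[-20,0,0],[-20,0,0],[-20,0,0],[-20,0,0],[-10,0,0],[-3,0,0]],"roll":[0,0,0,0,0,0,0,0,0]}' 1; python3 -m crank '{"translation":[[0,0,0],[0,0,0],[0,0,0]],"roll":[-4.3,-4.3,-4.2]}' 1; python3 -c "
from h import *
go([.6454,-.0505,.17],4.8)
"
```

```text
time_s: 21.17
ee_pos: [0.459, -0.0228, 0.1755]
ee_rot: [0.464, 0.535, 0.463, -0.533]
force: [-0.8, -0.2, -2.4]
finger_gap: 0.0449
time_s: 21.42
ee_pos: [0.4579, -0.0228, 0.1724]
ee_rot: [0.521, 0.478, 0.522, -0.478]
force: [-1.1, -0.8, -2.0]
finger_gap: 0.0455
t 21.42 p [ 0.4579 -0.0228  0.1724] jaw 4.98 down [-0.001  0.    -1.   ] gap 0.0455 q6 [-0.05 -0.15 -0.21  1.51  0.    1.43]
 shift now (mm) [  2.1 184.4  43.9]
 roll 0.2 then shift [  2.1 184.5  43.3]
 roll -179.8 then shift [   2.1 -184.5  -43.3]
```

```bash
python3 -m crank '{"translation":[[0,8,2],[0,14,3],[0,20,5],[0,23,5],[0,23,5],[0,23,6],[0,22,5],[0,19,5],[0,15,4],[0,11,3],[0,6,1],[0,0,0]],"roll":[0,0,0,0,0,0,0,0,0,0,0,0]}' 1; python3 -c "
from h import *
go([.6454,-.0505,.0525],4.8)
cv2.imwrite('pics/w14.png',env.grab_frame('wrist')[:,:,::-1])
"
```

```text
time_s: 22.42
ee_pos: [0.6461, -0.0515, 0.1717]
ee_rot: [0.52, 0.479, 0.52, -0.48]
force: [0.3, -0.7, -2.1]
finger_gap: 0.0452
t 22.42 p [ 0.6461 -0.0515  0.1717] jaw 4.66 down [-0.002  0.    -1.   ] gap 0.0452 q6 [-0.08  0.31  0.28  1.54 -0.    1.41]
 shift now (mm) [119.2  -0.4  -1.1]
 roll -0.1 then shift [119.2  -0.4  -1.1]
 roll 179.9 then shift [119.2   0.4   1.1]
```

View pics/w14.png

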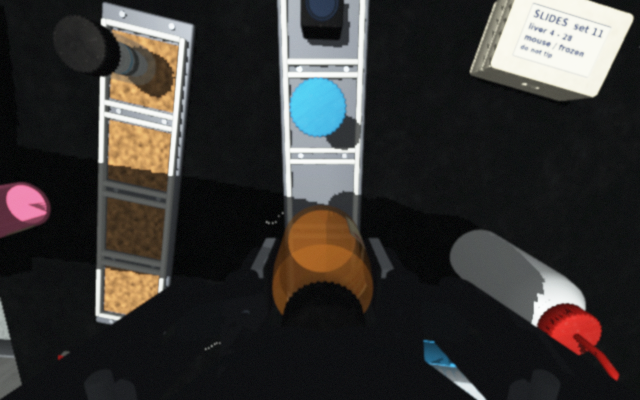

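```bash
python3 -c "
from h import *
print('wash',back('top',(366,90),.05))"
python3 -m crank '{"translation":[[8,0,0],[18,0,-1],[20,0,0],[20,0,0],[18,0,0],[14,0,0],[8,0,0],[5,0,0],[3,0,0],[2,0,0],[0,0,0]],"roll":[0,0,0,0,0,0,0,0,0,0,0]}' 1; python3 -c "
from h import *
go([.6454,-.0505,.0525],4.8)
cv2.imwrite('pics/s15.png',cv2.resize(env.grab_frame('scene')[150:260,190:400,::-1],None,fx=3.5,fy=3.5))
"
```

```text
wash [ 0.80349718 -0.10732343  0.05      ]
time_s: 23.38
ee_pos: [0.6453, -0.0503, 0.0577]
ee_rot: [0.521, 0.479, 0.52, -0.479]
force: [0.5, -0.1, -1.6]
finger_gap: 0.0451
t 23.38 p [ 0.6453 -0.0503  0.0577] jaw 4.76 down [ 0.001 -0.    -1.   ] gap 0.0451 q6 [-0.08  0.33  0.08  1.32  0.    1.41]
 shift now (mm) [5.2 0.  0.2]
 roll -0.0 then shift [5.2 0.  0.2]
 roll 180.0 then shift [ 5.2 -0.  -0.2]
```

View pics/s15.png

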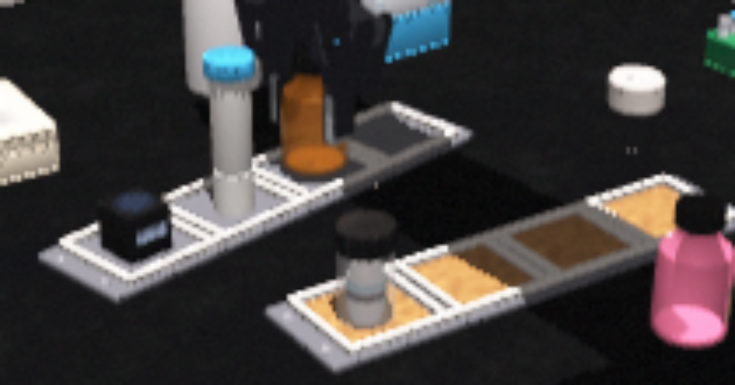

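```bash
python3 -m crank '{"translation":[[1,0,0],[1,0,0],[1,0,0],[1,0,0],[1,0,0],[0,0,0],[0,0,0]],"roll":[0,0,0,0,0,0,0]}' 1; python3 -c "
from h import *
go([.6454,-.0505,.0525],4.8)"
```

```text
time_s: 24.02
ee_pos: [0.6452, -0.0504, 0.0524]
ee_rot: [0.52, 0.479, 0.52, -0.479]
force: [0.3, 0.0, -1.5]
finger_gap: 0.0455
t 24.02 p [ 0.6452 -0.0504  0.0524] jaw 4.76 down [ 0. -0. -1.] gap 0.0455 q6 [-0.08  0.33  0.07  1.31 -0.    1.41]
 shift now (mm) [-0.1  0.2  0.1]
 roll -0.0 then shift [-0.1  0.2  0.1]
 roll 180.0 then shift [-0.1 -0.2 -0.1]
```

```bash
python3 -m crank '{"translation":[[1,0,0],[0,0,0],[0,0,0]],"roll":[0,0,0]}' 1; python3 -m crank '{"translation":[[1,0,0],[0,0,0],[0,0,0]],"roll":[0,0,0]}' 1
```

```text
time_s: 24.27
ee_pos: [0.6452, -0.0504, 0.0523]
ee_rot: [0.521, 0.479, 0.52, -0.479]
force: [-3.0, -0.2, 6.3]
finger_gap: 0.0457
time_s: 24.52
ee_pos: [0.6452, -0.0504, 0.0523]
ee_rot: [0.521, 0.479, 0.52, -0.479]
force: [-6.3, -0.2, 12.8]
finger_gap: 0.0451
```

Contact. I'll release, then rise.

```bash
python3 -m crank '{"translation":[[-1,0,0],[0,0,0],[0,0,0],[0,0,0],[0,0,0],[0,0,0],[0,0,0],[0,0,0],[0,0,0]],"roll":[0,0,0,0,0,0,0,0,0]}' 0;python3 -m crank '{"translation":[[-3,0,0],[-10,0,0],[-20,0,0],[-25,0,0],[-25,0,0],[-25,0,0],[-20,0,0],[-12,0,0],[-5,0,0],[0,0,0]],"roll":[0,0,0,0,0,0,0,0,0,0]}' 0; python3 -c "
from h import *
go([.464,.0575,.2],-8)
cv2.imwrite('pics/w16.png',env.grab_frame('wrist')[:,:,::-1])
"
```

```text
time_s: 25.27
ee_pos: [0.6452, -0.0503, 0.0512]
ee_rot: [0.52, 0.479, 0.52, -0.479]
force: [-0.4, -0.5, 0.3]
finger_gap: 0.0857
time_s: 26.1
ee_pos: [0.6457, -0.0504, 0.1983]
ee_rot: [0.521, 0.479, 0.52, -0.478]
force: [1.0, -1.2, 0.0]
finger_gap: 0.0855
t 26.1 p [ 0.6457 -0.0504  0.1983] jaw 4.77 down [ 0.003 -0.    -1.   ] gap 0.0855 q6 [-0.08  0.31  0.33  1.59 -0.    1.41]
 shift now (mm) [  -2.2 -172.1 -122.6]
 roll 12.8 then shift [  -2.2 -195.   -81.5]
 roll -167.2 then shift [ -2.2 195.   81.5]
```

View pics/w16.png

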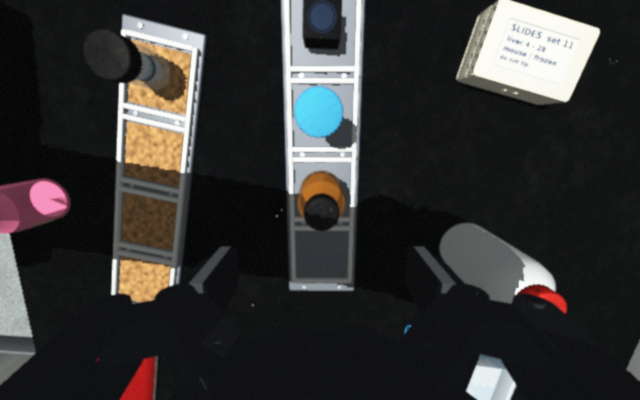

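The bottle stands in the second bay from the right, at (320,205). Now the case.

```bash
python3 -m crank '{"translation":[[0,0,0],[0,0,0],[0,-10,-4],[0,-20,-8],[0,-26,-11],[0,-28,-12],[0,-28,-12],[0,-28,-12],[0,-26,-11],[0,-18,-7],[0,-11,-4],[0,0,0]],"roll":[6.4,6.4,0,0,0,0,0,0,0,0,0,0]}' 0; python3 -c "
from h import *
go([.464,.0575,.041],-8)
cv2.imwrite('pics/w17.png',env.grab_frame('wrist')[:,:,::-1])
"
```

```text
time_s: 27.15
ee_pos: [0.4619, 0.0578, 0.1959]
ee_rot: [-0.464, -0.533, -0.464, 0.534]
force: [0.2, -0.7, 0.4]
finger_gap: 0.0852
t 27.15 p [0.4619 0.0578 0.1959] jaw -7.96 down [-0.001  0.    -1.   ] gap 0.0852 q6 [ 0.12 -0.13 -0.15  1.55  0.    1.83]
 shift now (mm) [154.9   2.3  -0. ]
 roll 0.0 then shift [154.9   2.3  -0. ]
 roll -180.0 then shift [154.9  -2.3   0. ]
```

View pics/w17.png

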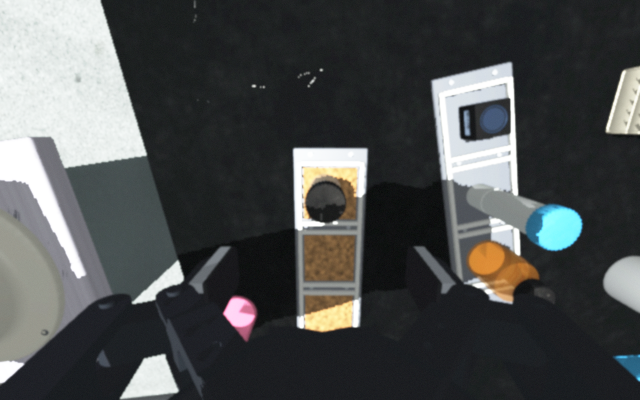

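```bash
python3 -c "
from h import *
w=wback((326.5,202),.072);print(w);go([w[0],w[1],.041])"; python3 -m crank '{"translation":[[8,2,-1],[18,0,-1],[20,0,0],[20,0,0],[20,0,0],[20,0,0],[18,0,0],[13,0,0],[9,0,0],[5,0,0],[4,0,0],[0,0,0]],"roll":[0,0,0,0,0,0,0,0,0,0,0,0]}' 0; python3 -m crank '{"translation":[[0,0,0],[0,0,0],[0,0,0],[0,0,0],[0,0,0],[0,0,0],[0,0,0],[0,0,0],[0,0,0],[0,0,0],[0,0,0],[0,0,0]],"roll":[0,0,0,0,0,0,0,0,0,0,0,0]}' 1; python3 -c "
from h import *
go([.645,-.11,.23],4.8)
cv2.imwrite('pics/w18.png',env.grab_frame('wrist')[:,:,::-1])
"
```

```text
[0.46756828 0.05919082 0.072     ]
t 27.2 p [0.463  0.0573 0.196 ] jaw -7.97 down [-0. -0. -1.] gap 0.0852 q6 [ 0.12 -0.13 -0.14  1.55 -0.    1.83]
 shift now (mm) [155.    4.2  -2.5]
time_s: 28.2
ee_pos: [0.4658, 0.0586, 0.0407]
ee_rot: [-0.464, -0.534, -0.464, 0.534]
force: [0.3, 0.6, -0.6]
finger_gap: 0.0855
time_s: 29.2
ee_pos: [0.4658, 0.0589, 0.0419]
ee_rot: [0.464, 0.534, 0.464, -0.534]
force: [-3.0, 0.6, 6.0]
finger_gap: 0.0352
t 29.2 p [0.4658 0.0589 0.0419] jaw -8.03 down [ 0.001  0.    -1.   ] gap 0.0352 q6 [ 0.13 -0.08 -0.4   1.25  0.    1.84]
 shift now (mm) [-188.1  201.2  142.2]
 roll -12.8 then shift [-188.1  164.6  183.3]
 roll 167.2 then shift [-188.1 -164.6 -183.3]
```

View pics/w18.png

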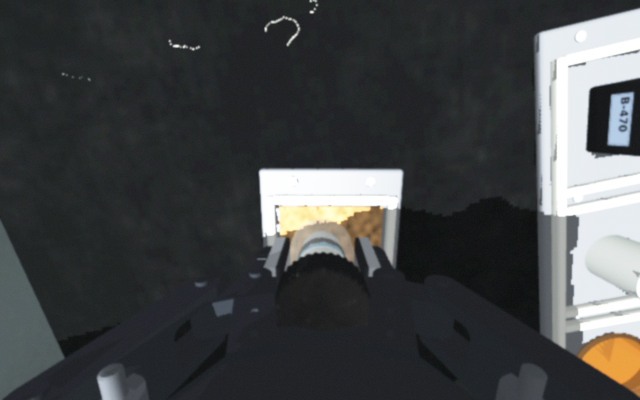

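```bash
python3 -m crank '{"translation":[[-4,0,0],[-8,0,0],[-15,0,0],[-20,0,0],[-20,0,0],[-20,0,0],[-20,0,0],[-10,0,0],[-3,0,0]],"roll":[0,0,0,0,0,0,0,0,0]}' 1; python3 -m crank '{"translation":[[0,0,0],[0,0,0],[0,0,0],[0,-1,10],[0,-2,20],[0,-2,25],[0,-3,30],[0,-3,30],[0,-3,30],[0,-2,25],[0,-1,15],[0,0,5]],"roll":[-4.3,-4.3,-4.2,0,0,0,0,0,0,0,0,0]}' 1; python3 -c "
from h import *
go([.652,-.1302,.16],4.8)
"
```

```text
time_s: 30.0
ee_pos: [0.4665, 0.0589, 0.1634]
ee_rot: [0.464, 0.535, 0.463, -0.533]
force: [-0.6, -0.3, -2.5]
finger_gap: 0.035
time_s: 31.0
ee_pos: [0.4638, -0.1344, 0.1604]
ee_rot: [0.519, 0.48, 0.519, -0.48]
force: [0.2, -0.1, -1.9]
finger_gap: 0.0354
t 31.0 p [ 0.4638 -0.1344  0.1604] jaw 4.49 down [-0.001 -0.    -1.   ] gap 0.0354 q6 [-0.28 -0.09 -0.18  1.48 -0.    1.21]
 shift now (mm) [  0.2 187.9  10.5]
 roll -0.3 then shift [  0.2 187.9  11.5]
 roll 179.7 then shift [   0.2 -187.9  -11.5]
```

```bash
python3 -m crank '{"translation":[[0,8,0],[0,14,1],[0,21,1],[0,24,1],[0,24,1],[0,24,2],[0,22,1],[0,20,1],[0,15,1],[0,11,1],[0,5,0],[0,0,0]],"roll":[0,0,0,0,0,0,0,0,0,0,0,0]}' 1; python3 -c "
from h import *
go([.652,-.1302,.04],4.8)
cv2.imwrite('pics/w19.png',env.grab_frame('wrist')[:,:,::-1])
"
```

```text
time_s: 32.0
ee_pos: [0.6535, -0.1251, 0.1602]
ee_rot: [0.52, 0.478, 0.521, -0.479]
force: [-0.6, -0.1, -1.9]
finger_gap: 0.0351
t 32.0 p [ 0.6535 -0.1251  0.1602] jaw 4.8 down [-0.001  0.    -1.   ] gap 0.0351 q6 [-0.19  0.35  0.31  1.53  0.    1.3 ]
 shift now (mm) [120.2  -1.8   5. ]
 roll 0.0 then shift [120.2  -1.8   5. ]
 roll -180.0 then shift [120.2   1.8  -5. ]
```

View pics/w19.png

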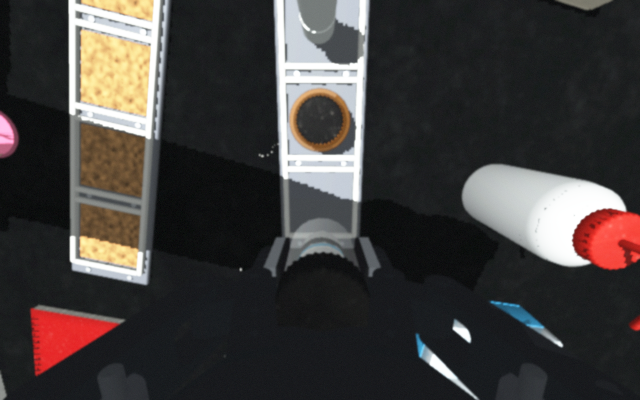

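```bash
python3 -m crank '{"translation":[[8,-1,3],[18,0,1],[20,0,1],[20,0,0],[18,0,0],[14,0,0],[8,0,0],[5,0,0],[3,0,0],[2,0,0],[0,0,0]],"roll":[0,0,0,0,0,0,0,0,0,0,0]}' 1; python3 -m crank '{"translation":[[1,0,0],[1,0,0],[1,0,0],[1,0,0],[0,0,0],[0,0,0]],"roll":[0,0,0,0,0,0]}' 1; python3 -c "
from h import *
go([.652,-.1302,.04],4.8)"
```

```text
time_s: 32.97
ee_pos: [0.6523, -0.1314, 0.0457]
ee_rot: [0.521, 0.479, 0.52, -0.479]
force: [-0.2, -0.4, -1.7]
finger_gap: 0.0353
time_s: 33.47
ee_pos: [0.6521, -0.1314, 0.0412]
ee_rot: [0.52, 0.479, 0.52, -0.479]
force: [0.7, -0.6, -1.2]
finger_gap: 0.0352
t 33.47 p [ 0.6521 -0.1314  0.0412] jaw 4.77 down [-0.  0. -1.] gap 0.0352 q6 [-0.2   0.38  0.11  1.3  -0.    1.29]
 shift now (mm) [ 1.2  0.  -1.2]
 roll -0.0 then shift [ 1.2  0.  -1.2]
 roll 180.0 then shift [ 1.2 -0.   1.2]
```

```bash
python3 -m crank '{"translation":[[1,0,0],[0.5,0,0],[0,0,0],[0,0,0]],"roll":[0,0,0,0]}' 1
```

```text
time_s: 33.8
ee_pos: [0.6522, -0.1314, 0.0399]
ee_rot: [0.52, 0.479, 0.52, -0.479]
force: [-0.6, 0.1, 1.1]
finger_gap: 0.0353
```

Touching. I'll release and rise.

```bash
python3 -m crank '{"translation":[[0,0,0],[0,0,0],[0,0,0],[0,0,0],[0,0,0],[0,0,0],[0,0,0],[0,0,0],[0,0,0]],"roll":[0,0,0,0,0,0,0,0,0]}' 0;python3 -m crank '{"translation":[[-3,0,0],[-10,0,0],[-20,0,0],[-25,0,0],[-25,0,0],[-25,0,0],[-25,0,0],[-20,0,0],[-12,0,0],[-5,0,0],[0,0,0]],"roll":[0,0,0,0,0,0,0,0,0,0,0]}' 0; python3 -m crank '{"translation":[[0,-10,5],[0,-20,10],[0,-30,15],[0,-30,15],[0,-30,15],[0,-30,15],[0,-30,15],[0,-30,15],[0,-20,15],[0,-10,10],[0,0,0],[0,0,0]],"roll":[0,0,0,0,0,0,0,0,0,0,0,0]}' 0; python3 -c "
from h import *
go([.464,.0575,.2],-8)
im=env.grab_frame('top')[:,:,::-1];s=env.grab_frame('scene')[:,:,::-1]
cv2.imwrite('pics/t20.png',cv2.resize(im[118:262,245:420],None,fx=4.1,fy=4.1,interpolation=cv2.INTER_CUBIC))
cv2.imwrite('pics/s20.png',cv2.resize(s[150:260,190:400],None,fx=3.5,fy=3.5))
"
```

```text
time_s: 34.55
ee_pos: [0.6521, -0.1314, 0.0398]
ee_rot: [0.52, 0.479, 0.52, -0.479]
force: [0.0, -0.2, -0.4]
finger_gap: 0.0853
time_s: 35.47
ee_pos: [0.6526, -0.1315, 0.2118]
ee_rot: [0.521, 0.479, 0.52, -0.478]
force: [-0.3, -0.8, -0.7]
finger_gap: 0.0853
time_s: 36.47
ee_pos: [0.4232, -0.281, 0.2091]
ee_rot: [0.52, 0.479, 0.52, -0.479]
force: [-0.3, -0.4, 0.5]
finger_gap: 0.0851
t 36.47 p [ 0.4232 -0.281   0.2091] jaw 4.67 down [-0.001  0.001 -1.   ] gap 0.0851 q6 [-0.59 -0.02 -0.02  1.57  0.    0.9 ]
 shift now (mm) [   9.3   68.2 -334.1]
 roll 12.7 then shift [   9.3   -6.7 -340.9]
 roll -167.3 then shift [  9.3   6.7 340.9]
```

View pics/t20.png

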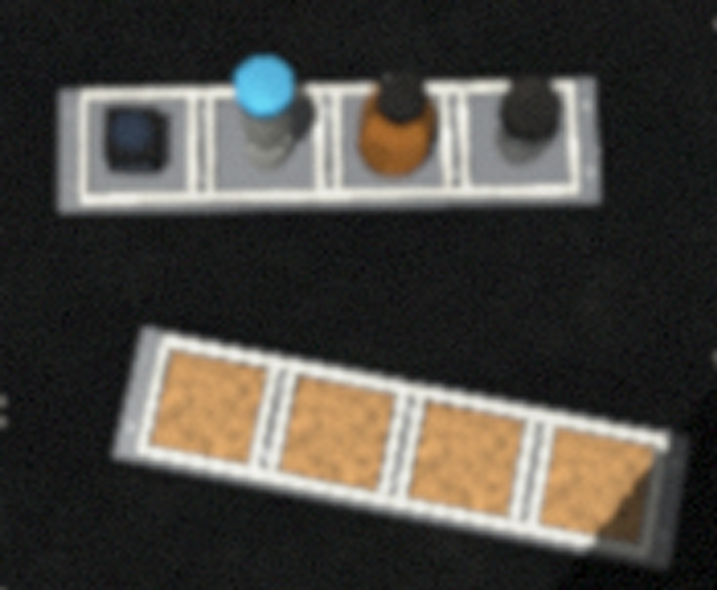

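View pics/s20.png

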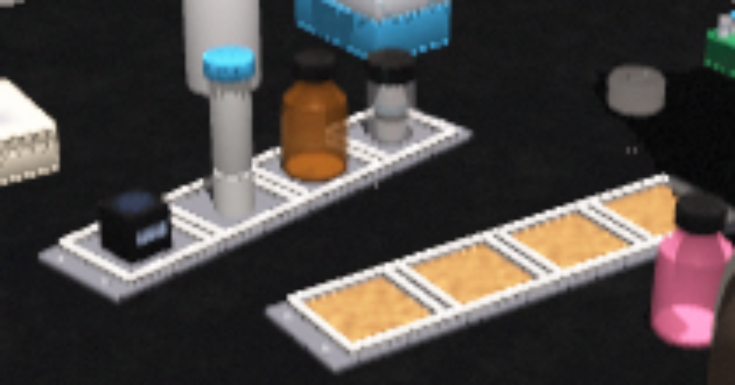

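All four stand upright, in order cube, tube, bottle, case from the left. A numeric check before handing in:

```bash
python3 -c "
from h import *
v=[.64206,-.01064,.0831];c,s=np.cos(v[2]),np.sin(v[2])
for n,p,z,y in [('cube',(133,132),.041,.12),('tube',(264,85),.119,.04),('bottle',(403,97),.094,-.04),('case',(530,108),.070,-.12)]:
    w=back('top',(p[0]/4.1+245-.4,p[1]/4.1+118-.4),z);d=w[:2]-v[:2]
    print(n,'x off mm',((c*d[0]+s*d[1])*1000).round(1),'y off',((-s*d[0]+c*d[1]-y)*1000).round(1))
"
```

```text
cube x off mm -1.0 y off 0.4
tube x off mm -2.7 y off -2.0
bottle x off mm -2.3 y off -2.5
case x off mm -2.0 y off 0.4
```

```bash
python3 -c "
from workcell import env
print(env.hand_in())"
```

```text
the job is handed in; nothing more can be done
None
```

All four items are in the empty rack in reverse order, and I handed the job in at about 36.6 s. From the left they now stand cube, tube, bottle, case; in the loaded rack they stood case, bottle, tube, cube.

- **Position:** in the last top view, each item sits within about 3 mm of its bay centre along and across the rack. The limit is 19 mm.
- **Standing:** the last top and scene views show all four upright on their bay floors. I lowered each until the wrist force showed contact before letting go.
- **Clear of the robot:** the gripper was open and lifted well away from both racks. The pink look-alike was not touched.
- **Forces:** the highest wrist force I saw was about 14 N, when setting the bottle down. I only read it at the end of each move.

No check failed. The different camera measurements of each item agreed within about 5 mm.

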